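Start the crank screw of a liner press

ROBOT

A 6-joint arm with a two-finger parallel gripper is mounted at the origin on a cart in front of the work surface, level with it; the furniture and walls round the work are solid. World frame = base frame: x ahead of the robot, y to its left, z up, the work surface at z = 0. Lengths are in m, angles in degrees, forces in N, time in s.
With the tool pointing down it reaches from about 0.4 to 0.825 m from the base axis. Payload 7 kg.
Tool frame: the origin (TCP) lies midway between the tips of the shut fingers; the grasp point (between the pads) lies 19 mm behind it; z points along the fingers, y is the line along which they close (so a half turn about z gives the same grasp; the last joint's range is limited). The gripper opens to 88 mm and grips with 3 to 60 N. Pads are 19 mm wide; open, the fingers measure 130 mm over their backs; the gripper's body (78 mm by 193 mm) begins 47 mm behind the grasp point.
Start: joints at [90.533, 20.546, 0.682, 0, -70.136, -16.507], TCP at [0.186, 0.649, 0.227] pointing down, gripper open.
Joint ranges: [-176.03, 176.03], [-82.01, 121.73], [-58.28, 71.71], [-173.87, 95.51], [-174.79, -0.11], [-173.66, 173.66]. Speed limits (degrees/s): [136.94, 136.94, 172.46, 180, 180, 180].

INTERFACE

Orientations are given as a 3x3 rotation matrix whose columns are the frame's x, y, z axes.
In Python, from rig import robot gives the robot as it stands. Calls block until the motion is done:
- robot.goto(position, orientation): joint-space move of the TCP to a pose.
- robot.servo_line(position, ori=None, speed=0.15): straight line of the TCP; ori=None keeps the orientation; speed is the mean speed in m/s.
- robot.movej(angles): joint-space move.
- robot.move_gripper(opening): opening from 0.0 (shut) to 1.0 (fully open); the grip force is fixed at half the most; returns when the fingers have stopped.
- robot.dwell(seconds).
- robot.ik(position, orientation): joint angles nearest the present ones, or None.
- robot.grab_frame(name): name is "side" or "top"; returns (picture, depth): 420x560x3 uint8, red, green, blue; 420x560 float32, m along the optical axis (not along the pixel's ray), 0 where there is no reading.
- robot.camera_info(name): a dict with "vfov" (degrees; the focal length in pixels is half the picture's height over the tangent of half this angle, whatever the lens; pixels are square), "cx", "cy" (the principal point, pixels), "view" (4x4, takes a point from world to camera coordinates). Camera axes: x right, y down, z forward; pixel columns grow to the right and rows downward; lengths in m; the calibration is good to about 2 mm. A picture is of the moment at which its call begins. camera_info takes no time and is no camera call.
A pose or a line that the arm cannot do raises robot.Unreachable and nothing moves.
- robot.job_done(): hands the job in; it is judged then, once.
Readings, each from a call of its own:
- robot.read_t(): time.
- robot.read_qpos(): joint angles.
- robot.read_qvel(): joint speeds.
- robot.read_effort(): joint torques, N m.
- robot.read_position(): TCP position.
- robot.read_tcp_rot(): TCP orientation.
- robot.read_force(): force on the tool from outside, world axes, zero at the start.
- robot.read_ft_torque(): the same for the moment, N m.
- robot.read_grip_width(): opening from 0.0 (shut) to 1.0 (fully open).
- robot.read_finger_force(): force on a finger pad.
Only numpy, scipy, OpenCV 4.12 (cv2) and the standard library are available. Lean on these libraries where they do the work, as an engineer would, in place of code of your own. Each camera call takes 0.05 s, during which the arm holds its last target. There are 200 camera calls.

TASK

The crank screw of the little blue press is resting on top of its brass threaded boss, not yet in the thread. Take the red crank grip and, pressing it lightly down, turn the screw backward (counter-clockwise seen from above) until you feel it drop into the thread start, then turn it forward (clockwise) one full turn from there and finish while still holding the grip, so that the screw stays started. Do not force it forward past its stop before it has dropped, and leave the loose white cap and the sample jar where they stand.

Things in the scene. Friction and masses are not known exactly. Their poses are not given: they have to be found in the camera images.
- crank_grip: red plastic crank grip, an upright cylinder 24 mm in diameter and 45 mm tall, spinning freely on its pin; origin on its axis, at its underside (2 mm above the flat crank arm), z up; grip it round the middle, 24 mm above the origin. It stands on the crank arm 55 mm from the screw's axis, and goes round and up and down with the screw.
- screw_axis (a point): point on the upright axis of the screw, at the top of the crank hub (dark steel disc, 32 mm across), 1 mm higher than the underside of the red grip; it sinks with the screw.
- boss_rim (a point): centre (on the screw's axis) of the flat top rim of the brass boss, a collar 54 mm across with a helical slot for the screw's 6 mm cross pin. The pin starts on the rim. One notch, in which the pin can fall over 0.4 rad of turning, begins 0.7 to 2.7 rad backward of the start; held up, it slides over. A dark block on the rim stops the screw 0.8 to 2.7 rad forward of the start.
- screw_turn (a joint): angle of the screw in rad, growing as it is turned forward (clockwise from above); between -0.3 and 0.3 at the start. It turns easily (about 0.03 N m). Its zero says nothing about where the notch is.
- screw_depth (a joint): how far the screw has sunk, m: 0 with the pin on the rim, 0.011 once dropped through the notch onto the floor of the thread start, then 0.012 more per turn forward (1.5 mm play up and down), blocked after 1.25 turns. Screw and crank weigh 0.6 kg and sink by themselves unless held up; a firm grip that keeps its height holds them up.
- press_frame: blue steel press, fixed to the desk: base plate 150 mm (x) by 160 mm (y) by 14 mm, two posts, a beam 64 mm by 146 mm with its top at 101 mm; origin under the middle of the base, on the screw's axis. A white cap lies open side up in the nest below the pad, 34 mm clear of it at the start.
- spare_cap: white screw cap lying on the desk beside the press, 31 mm across, 20 mm tall, loose; origin under its middle. Bystander.
- sample_jar: closed round glass jar with a brass-coloured lid, 64 mm across, 94 mm tall, loose; origin under its middle. Bystander.

How it is judged (in metres and radians):
On the way:
1. the screw has dropped into the thread start (sunk by about 11 mm, still before the forward turn) (value of joint screw_depth between 0.0095 and 0.0135 m), for 0.2 s.
At the end, for the whole second after the job is handed in: the screw is one turn in past the drop, within about 0.2 turn (screw_depth 19.8 to 25 mm), still, and the fingers still hold the red grip with more than 2 N (value of joint screw_depth between 0.0198 and 0.025 m and contact force between the fingers and crank_grip above 2 N and velocity of joint screw_turn between -0.1 and 0.1 rad/s); the arm keeps its last pose, push and grip.
It fails at once if the screw is forced forward past its stop before it has dropped (value of joint screw_depth below 0.007 m and value of joint screw_turn above 2.7 rad).
It fails at once if a bystander is moved more than 30 mm or tipped (distance of any of spare_cap, sample_jar from where it was at the start of the episode above 0.03 m or angle between sample_jar's own z axis and vertical above 0.4 rad).
It also fails if it takes over 61 s, if anything falls off the work surface, if the arm or the gripper's body presses on something with over 40 N, if the wrist force passes 120 N, or if a joint passes its speed limit or range.

## Working session

There is one attempt and no reset: what is moved stays moved. The work goes in short steps, each a Python script; the robot and the scene stay as the last script left them, time stands still between calls to the robot, and variables do not carry over. Pictures are saved under pics/ and viewed, at most 10 in all, crops included, and the job is handed in when it is done.

```bash
mkdir -p pics; cat > h.py <<'E'
from rig import robot
import numpy as np, cv2
def shot(n,f):
    p,d=robot.grab_frame(n); cv2.imwrite(f'pics/{f}.png',p[:,:,::-1]); np.savez(f'{f}.npz',p=p,d=d); return p,d
def world(n,d):
    c=robot.camera_info(n); h,w=d.shape; f=h/2/np.tan(np.radians(c['vfov'])/2)
    v,u=np.mgrid[:h,:w]; P=np.stack([(u-c['cx'])/f*d,(v-c['cy'])/f*d,d],-1)
    V=np.array(c['view']); return (P-V[:3,3])@V[:3,:3]
def redpts(n,p,d):
    q=p.astype(int); m=(q[...,0]>110)&(q[...,0]>2*q[...,1])&(q[...,0]>2*q[...,2])&(d>0)
    return world(n,d)[m], np.argwhere(m)
E
python3 - <<'E'
from h import *
for n in('top','side'):
    p,d=shot(n,n+'0'); W,m=redpts(n,p,d); print(n,len(m),m.mean(0) if len(m) else'',np.percentile(W,[2,50,98],axis=0).round(4) if len(m) else '')
    V=np.array(robot.camera_info(n)['view']);print('cam',(-V[:3,:3].T@V[:3,3]).round(3))
print(robot.read_tcp_rot().round(3) if hasattr(robot.read_tcp_rot(),'round') else robot.read_tcp_rot(), robot.read_t())
a=np.hstack([cv2.imread('pics/top0.png'),cv2.imread('pics/side0.png')]);cv2.imwrite('pics/a.png',cv2.resize(a,(800,300)))
E
```

```text
top 114 [266.0877193 328.0877193] [[ 0.4968 -0.2318  0.1742]
 [ 0.5061 -0.2222  0.2399]
 [ 0.5433  0.3314  0.2426]]
cam [ 0.565 -0.036  0.998]
side 548 [343.64963504 235.07116788] [[ 0.5005 -0.2258  0.1749]
 [ 0.5389  0.3056  0.1769]
 [ 0.5519  0.3372  0.2406]]
cam [0.348 0.479 0.75 ]
[[ 0.961 -0.275 -0.   ]
 [-0.275 -0.961 -0.001]
 [ 0.     0.001 -1.   ]] 0.1
```

View pics/a.png

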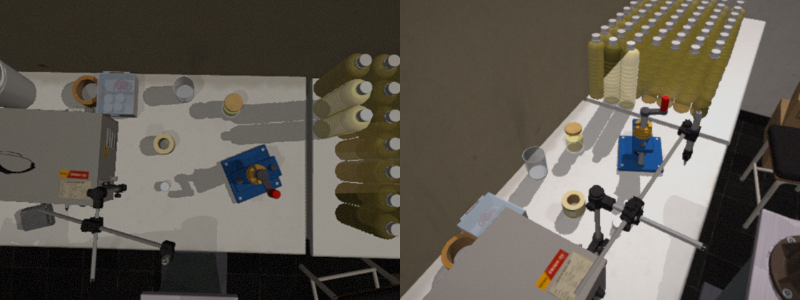

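The overview shows the press near top px (355,245), with the red grip at about (385,270) and bottles behind it. Next I'll zoom in on the press and fit the points.

```bash
python3 - <<'E'
from h import *
out=[]
for n,(r,c) in (('top',(190,290)),('side',(110,280))):
    z=np.load(n+'0.npz');p,d=z['p'],z['d'];W=world(n,d)
    R,m=redpts(n,p,d); k=(R[:,1]<-.1);R=R[k]; t=R[R[:,2]>R[:,2].max()-.006]
    print(n,'grip top n',len(t),(t.min(0)+t.max(0))/2,t.mean(0),'z',np.percentile(R[:,2],[1,50,99]).round(3), 'all',R.mean(0).round(4))
    q=p.astype(int);b=(q[...,2]>80)&(q[...,2]>1.6*q[...,0])&(q[...,2]>1.3*q[...,1])&(d>0)
    B=W[b]; 
    for lo,hi in((.006,.02),(.094,.108)):
        s=B[(B[:,2]>lo)&(B[:,2]<hi)]
        if len(s)>20:
            rc=cv2.minAreaRect((s[:,:2]*1000).astype(np.float32)); print(' blue',lo,len(s),rc)
    near=np.linalg.norm(W[...,:2]-[.49,-.17],axis=-1)<.09
    br=near&(q[...,0]>1.5*q[...,2])&(q[...,1]>.5*q[...,0])&(d>0)
    print(' brass',br.sum(),np.percentile(W[br],[3,50,97],axis=0).round(3).tolist())
    out.append(cv2.resize(p[r:r+130,c:c+130,::-1],(400,400),interpolation=cv2.INTER_CUBIC))
cv2.imwrite('pics/b.png',np.hstack(out))
E
```

```text
top grip top n 86 [ 0.50426897 -0.22412756  0.24131869] [ 0.50455127 -0.22382033  0.24043025] z [0.238 0.24  0.243] all [ 0.5045 -0.224   0.2403]
 blue 0.006 1309 ((551.89599609375, -197.925048828125), (145.03431701660156, 154.16546630859375), 23.25942611694336)
 blue 0.094 357 ((551.2634887695312, -198.22119140625), (57.427879333496094, 141.15811157226562), 24.835729598999023)
 brass 356 [[0.514, -0.22, 0.104], [0.547, -0.182, 0.136], [0.574, -0.17, 0.201]]
side grip top n 57 [ 0.50719258 -0.22186269  0.23914866] [ 0.50638409 -0.22059812  0.23946854] z [0.236 0.239 0.242] all [ 0.5062 -0.2203  0.2393]
 blue 0.006 1783 ((554.0296630859375, -195.3331756591797), (147.61781311035156, 161.2191619873047), 23.311893463134766)
 blue 0.094 466 ((554.3359375, -196.12059020996094), (64.17610168457031, 146.31163024902344), 23.173250198364258)
 brass 484 [[0.516, -0.218, 0.103], [0.545, -0.179, 0.125], [0.574, -0.168, 0.214]]
```

View pics/b.png

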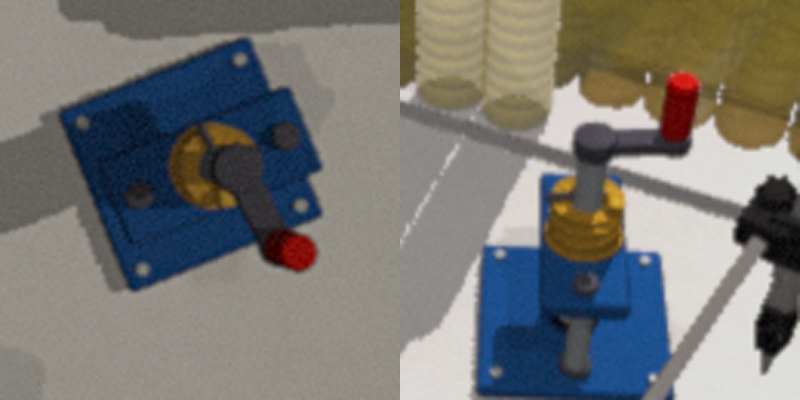

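Both views agree: the screw axis is at about (0.553,-0.197), the grip at (0.505,-0.222), radius 54 mm, and the grip top at z=0.240, so its origin is at 0.195. Next, check for obstacles.

```bash
python3 - <<'E'
from h import *
P=[]
for n in('top','side'):
    z=np.load(n+'0.npz');W=world(n,z['d'])[z['d']>0];P.append(W)
P=np.vstack(P)
H=np.full((24,30),0)
# rows x 0.05.. , cols y
for i in range(24):
  for j in range(30):
    s=P[(abs(P[:,0]-(.0+.04*i))<.02)&(abs(P[:,1]-(.7-.04*j))<.02)]
    if len(s): H[i,j]=int(np.percentile(s[:,2],99.5)*100)
print('y  ',*[f'{70-4*j:4d}' for j in range(30)])
for i in range(23,-1,-1): print(f'{4*i:3d}',*[f'{h:4d}' for h in H[i]])
A=np.array([[0,1,0],[1,0,0],[0,0,-1.]]).T
for s in(1,-1):
  for ang in (0,22,45,-22,-45,90):
    c,t=np.cos(np.radians(ang)),np.sin(np.radians(ang)); y=np.array([c,t,0])*s; zz=np.array([0,0,-1.]); R=np.stack([np.cross(y,zz),y,zz],1)
    q=robot.ik([.505,-.222,.3],R); print(s,ang,None if q is None else np.round(q,0))
E
```

```text
y     70   66   62   58   54   50   46   42   38   34   30   26   22   18   14   10    6    2   -2   -6  -10  -14  -18  -22  -26  -30  -34  -38  -42  -46
 92    0    0    0    0    0    0    0    0    0    0    0    0    0    0    0    0    0    0    0    0    0    0    0    0    0    0    0    0    0    0
 88    0    0    9   15   21   27   32   38   43   43   43   43   50   56   56   54   53   52   50   49   48   47   45   44   45   45   45   45   43   38
 84    0    4    5    6   19    0    0    0    4    4    6    6    6    6    0    0    9    9    9    0    0    0    0    0    0    0    0   18   26   26
 80    0    0    0   14   19    0    0    0    5    4    6    6    6    6    0    0    9    9    8    0    9    9    0    0    0    0    0    0   26   26
 76    0    0    8   14   18    0    1    2    4    5    6    6    6    6    0    0    0    0    0    0    9    9    0    0    0    0    0   21   26   26
 72    0    0    0    0   17   17   17   17   17   17   17   17    6    6    0    0    0    0    0    0    0    0    0    0    0    0    0   21   26   26
 68    0    0    0    
[... 2486 characters left out ...]
 -73  -74  -73  -74  -74  -64  -64    0    3    0    0    0    1    0  -64  -73  -73  -74  -73  -74  -74  -74
  0  -73  -74  -73  -74  -74  -74  -74  -74  -74  -73  -73  -73  -74  -64  -64    0    0    0    0    0    0  -64  -64  -74  -73  -74  -73  -74  -74  -74
1 0 None
1 22 [  -3.    7.   -8.    0.  -75. -155.]
1 45 [  -3.    7.   -8.    0.  -75. -132.]
1 -22 [ -3.   7.  -8.   0. -75. 161.]
1 -45 [ -3.   7.  -8.   0. -75. 138.]
1 90 [ -3.   7.  -8.   0. -75. -87.]
-1 0 [ -3.   7.  -8.   0. -75.   3.]
-1 22 [ -3.   7.  -8.   0. -75.  25.]
-1 45 [ -3.   7.  -8.   0. -75.  48.]
-1 -22 [ -3.   7.  -8.   0. -75. -19.]
-1 -45 [ -3.   7.  -8.   0. -75. -42.]
-1 90 [ -3.   7.  -8.   0. -75.  93.]
```

```bash
cat >> h.py <<'E'
R0=np.array([[0,-1,0],[-1,0,0],[0,0,-1.]])  # closes along world x
E
python3 - <<'E'
from h import *
print(np.linalg.det(R0))
G=[.5055,-.2225]
p=np.array(robot.read_position()); 
robot.servo_line([p[0],p[1],.53],speed=.3)
robot.goto(G+[.53],R0); print(robot.read_t(),robot.read_position(),np.round(robot.read_qpos(),1))
robot.servo_line(G+[.28],speed=.25); print(robot.read_t(),robot.read_position(),robot.read_force())
p,d=shot('side','s1'); q,_=shot('top','t1')
cv2.imwrite('pics/c.png',np.hstack([cv2.resize(q[190:320,290:420,::-1],(400,400)),cv2.resize(p[50:250,230:430,::-1],(400,400))]))
E
```

```text
1.0
4.5 [ 0.50584892 -0.2219916   0.52985403] [  -3.4    6.5   20.4   -0.  -103.9    3.4]
5.65 [ 0.50623665 -0.22265655  0.28132959] [0.79854058 0.61361735 0.52205209]
```

View pics/c.png

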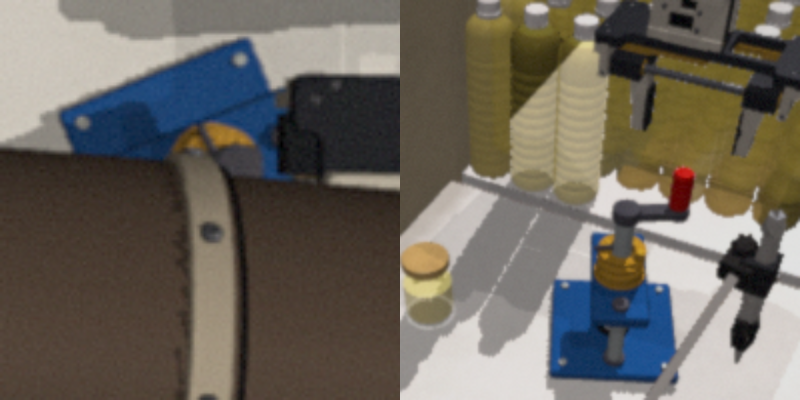

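In the side view (right), the open fingers straddle the red grip at crop px (683,190), and nothing is in the way. I'll descend and grip.

```bash
python3 - <<'E'
from h import *
r=lambda s:print(s,round(robot.read_t(),2),np.round(robot.read_position(),4),np.round(robot.read_force(),1),round(robot.read_grip_width(),3),np.round(robot.read_finger_force(),1))
robot.servo_line([.5055,-.2225,.203],speed=.1); r('down')
robot.move_gripper(0.0); r('shut')
robot.dwell(.3); r('')
robot.servo_line([.5055,-.2225,.2015],speed=.05); r('press')
robot.dwell(.3); r('')
E
```

```text
down 6.67 [ 0.506  -0.2226  0.2037] [-0.5  0.6  0.4] 1.002 0.0
shut 7.69 [ 0.5056 -0.2225  0.203 ] [ 0.6 -0.3 -0.8] 0.27 30.0
 7.99 [ 0.5055 -0.2225  0.203 ] [ 0.5 -0.1 -0.7] 0.266 30.0
press 8.24 [ 0.5059 -0.223   0.2027] [-1.9 -0.7  6.1] 0.264 30.0
 8.54 [ 0.5059 -0.223   0.2027] [-1.2  0.3  5.9] 0.267 30.0
```

Grasped (width 0.266 × 88 = 23.4 mm). The arm yields about 0.2 mm per N. Now turn backward with a light push, watching for the drop.

```bash
cat >> h.py <<'E'
C=np.array([.553,-.1968])
def ang(p): return np.arctan2(p[1]-C[1],p[0]-C[0])
def at(a,z,r=.0545): return [C[0]+r*np.cos(a),C[1]+r*np.sin(a),z]
E
python3 - <<'E'
from h import *
p=robot.read_position(); a0=a=ang(p); z=.2013; L=[]; drop=False
while a-a0<3.2:
    a+=.1; robot.servo_line(at(a,z),speed=.03)
    p=np.array(robot.read_position()); f=np.array(robot.read_force())
    print(round(robot.read_t(),2),round(a-a0,2),round(ang(p)-a0,2),np.round(p*1000,1),np.round(f,1))
    if np.hypot(*f[:2])>20: print('blocked');break
    if p[2]<.2017 or f[2]<2: drop=True;break
if drop:
    while z>.186:
        z-=.002; robot.servo_line(at(a,z),speed=.03); p=np.array(robot.read_position()); f=np.array(robot.read_force())
        print('v',round(robot.read_t(),2),round(z,4),np.round(p*1000,1),np.round(f,1))
        if f[2]>9: break
E
```

```text
8.89 0.1 0.11 [ 508.9 -228.1  202.6] [-1.4  1.9  7.7]
9.22 0.2 0.21 [ 512.2 -232.2  202.6] [-1.5  3.5  8.6]
9.56 0.3 0.31 [ 516.  -236.2  202.6] [-0.8  2.4  7.9]
9.89 0.4 0.41 [ 520.1 -239.7  202.6] [0.  3.2 7.8]
10.22 0.5 0.51 [ 524.6 -242.8  202.6] [-1.6  3.2  8.3]
10.56 0.6 0.61 [ 529.2 -245.4  202.6] [-2.4  4.5  8.5]
10.89 0.7 0.71 [ 534.1 -247.5  202.6] [-1.7  4.   7.8]
11.22 0.8 0.81 [ 539.2 -249.2  202.6] [-1.3  4.2  8.4]
11.56 0.9 0.9 [ 544.3 -250.3  202.6] [-2.6  4.4  8.5]
11.89 1.0 1.0 [ 549.6 -251.   202.6] [-3.   4.5  8.8]
12.22 1.1 1.1 [ 554.9 -251.1  202.6] [-3.7  3.8  9.4]
12.56 1.2 1.2 [ 560.2 -250.7  202.5] [-3.2  2.7  8.5]
12.89 1.3 1.29 [ 565.4 -249.8  202.6] [-3.9  2.5  9.7]
13.22 1.4 1.39 [ 570.6 -248.4  202.6] [-4.6  3.2  9.4]
13.56 1.5 1.49 [ 575.6 -246.4  202.6] [-4.8  1.1  9. ]
13.89 1.6 1.59 [ 580.4 -244.   202.6] [-3.8  1.1  9.6]
14.22 1.7 1.69 [ 585.  -241.1  202.6] [-4.9 -0.4  8.5]
14.56 1.8 1.79 [ 589.3 -237.8  202.6] [-3.9 -0.1  7.9]
14.89 1.9 1.89 [ 593.3 -234.   202.7] [-3.7 -0.9  7.6]
15.22 2.0 1.99 [ 596.8 -229.9  202.7] [-2.3 -1.1  6.8]
15.56 2.1 2.1 [ 600.3 -224.7  202.4] [-1.3  1.1  6.9]
15.89 2.2 2.21 [ 603.  -219.3  201. ] [ 2.7  0.8 -0.5]
v 16.14 0.1993 [ 602.4 -219.2  197.7] [  6.6  -0.4 -10.1]
v 16.39 0.1973 [ 602.2 -219.6  195.7] [  5.5  -1.6 -11.7]
v 16.64 0.1953 [ 602.3 -220.   194.8] [ 4.  -2.1 -9.1]
v 16.89 0.1933 [ 602.4 -219.9  193.3] [ 3.3 -2.6 -5.7]
v 17.14 0.1913 [ 602.6 -219.9  192.1] [ 2.1 -2.6  0.6]
v 17.39 0.1893 [ 602.8 -220.1  191.7] [-1.   0.1  9.4]
```

It dropped 10.9 mm onto the floor. Dwell briefly, then turn forward one turn, following the pitch with a light push.

```bash
python3 - <<'E'
from h import *
robot.dwell(.4)
p=np.array(robot.read_position()); a0=ang(p); z0=p[2]; print(robot.read_t(),a0,z0,np.round(robot.read_force(),1))
n=52
for i in range(1,n+1):
    t=2*np.pi*i/n; robot.servo_line(at(a0-t,z0-.0012-.012*t/2/np.pi),speed=.03)
    p=np.array(robot.read_position()); f=np.array(robot.read_force())
    if i%4==0 or np.hypot(*f[:2])>14: print(round(robot.read_t(),2),round(t,2),np.round(p*1000,1),round((z0-p[2]-.012*t/2/np.pi)*1000,1),np.round(f,1),round(robot.read_grip_width(),3))
    if np.hypot(*f[:2])>18 or abs(f[2])>25: print('stop');break
E
```

```text
17.7917 -0.438147644796829 0.1917085044526312 [-0.9  0.7  9.6]
19.27 0.48 [ 586.4 -240.1  191.2] -0.4 [0.7 2.8 8.5] 0.265
20.74 0.97 [ 562.9 -250.2  190.4] -0.5 [1.2 4.5 8.9] 0.27
22.21 1.45 [ 537.1 -248.4  189.4] -0.4 [2.  3.1 8.1] 0.268
23.68 1.93 [ 514.9 -235.1  188.5] -0.5 [ 2.3 -0.8  7.3] 0.265
25.14 2.42 [ 501.3 -213.   187.7] -0.6 [-0.6 -2.   9.3] 0.271
26.61 2.9 [ 499.1 -187.1  186.6] -0.5 [-3.7 -1.9 11. ] 0.261
28.07 3.38 [ 509.1 -163.3  185.7] -0.5 [-8.4 -0.2 15.2] 0.266
29.54 3.87 [ 530.1 -146.3  184.9] -0.6 [-7.9  6.9 17.8] 0.269
31.01 4.35 [ 557.4 -141.1  183.9] -0.5 [-3.2 10.  13.4] 0.266
32.48 4.83 [ 583.3 -149.6  183.1] -0.6 [0.9 6.5 9.5] 0.265
33.94 5.32 [ 601.5 -168.9  182.1] -0.5 [3.6 3.3 7.6] 0.269
35.41 5.8 [ 608.6 -194.2  181.2] -0.6 [1.5 2.5 7.9] 0.264
36.88 6.28 [ 603.1 -220.   180.2] -0.5 [0.4 1.3 8.1] 0.264
```

```bash
python3 - <<'E'
from h import *
robot.dwell(.5); p,d=shot('side','s2'); W,_=redpts('side',p,d); W=W[W[:,1]<-.1]
print(np.percentile(W,[2,50,98],axis=0).round(3) if len(W) else 0, robot.read_position(), robot.read_force(), robot.read_finger_force(), np.abs(robot.read_qvel()).max())
cv2.imwrite('pics/d.png',cv2.resize(p[50:250,230:430,::-1],(500,500)))
E
```

```text
[[ 0.587 -0.227  0.215]
 [ 0.603 -0.217  0.217]
 [ 0.612 -0.181  0.252]] [ 0.60305247 -0.22001847  0.18019006] [1.05337436 1.45093009 8.06147185] 30.00120580662042 0.13133838552329155
```

View pics/d.png

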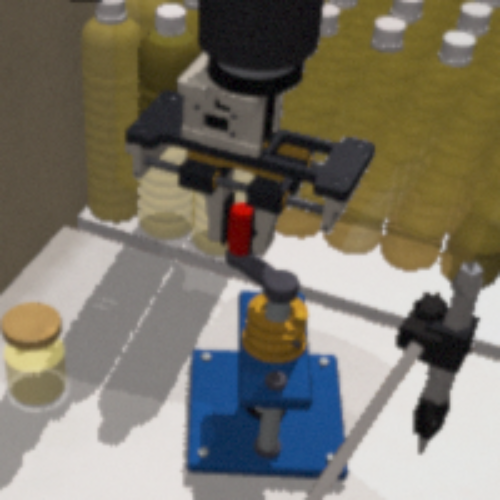

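The grip, at px (240,230), is held between the pads. Its top is now at z≈0.217, down from 0.2395, so the screw has sunk about 22.5 mm. The jar, at (33,355), is untouched. Handing in.

```bash
python3 -c "
from rig import robot
print(robot.job_done(), robot.read_t())"
```

```text
the job is handed in; nothing more can be done
the job is handed in; nothing more can be done
```

The screw dropped into the thread start after about 2.2 rad of backward turning and was then turned one full turn forward. By arm and camera readings it has sunk about 22.5 mm, and I handed the job in at about 38 s with the grip still held at 30 N; the hand-in gave no verdict.

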